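# Pack the door-fitting kit tray

### The job

Pack the kit tray for fitting a door with the tools that lie on the bench to the right of the tray: stand the block plane in the large pocket, stand the tape measure in the small pocket, and lay the flat carpenter's pencil centred in the two notched rests, each along the length of its place and fully down inside it. The marker pen and the sanding block look similar but do not belong to the kit: leave them where they lie.

Things in the scene. Friction and masses are not known exactly. Their poses are not given: they have to be found in the camera images.
- plane_center (a point): Block plane, a grey metal hand plane with wooden knob, 45 (x) x 160 (y) x 54 (z) mm, 0.5 to 0.8 kg, on its flat sole. The point is at its centre, 27 mm above the sole; y along its length, z up. At mid-length its upright sides, 45 mm apart, reach from 7 to 29 mm above the sole: grip there; above them the body is narrower (36 mm).
- tape_rule_center (a point): Yellow and black tape measure standing to the right of the tray, 36 (x) x 98 (y) x 64 (z) mm over all, 0.25 to 0.4 kg. The point is at the centre of this size, 32 mm above its underside; y along its length, z up. The solid case, 34 mm thick, takes up y = -23 to +49 mm from the point; from there to -49 mm there is only the thin tape end with its hook, low down.
- flat_pencil_center (a point): Red flat carpenter's pencil to the right of the tray, 8 (x) x 162 (y) x 13 (z) mm, lying on its narrow edge, 12 g. The point is at mid-length, 6.5 mm above its underside; y runs along it, with the sharpened point at the -y end; the full-thickness shaft goes from y = -59 to +81 mm. Grip it across the 8 mm.
- marker_pen_center (a point): Black marker pen, 16 x 122 x 18 mm, long along y, lying among the tools; not part of the kit. The point is at its centre, 8 mm up.
- sander_center (a point): Black rubber sanding block, 64 x 112 x 36 mm, long along y; not part of the kit. The point is at its centre, 18 mm up.
- tray_center (a point): Fixed low plywood tray, 252 (x) x 206 (y) mm, rim 12 mm high above the bench. The point is at its middle on its floor, 6 mm above the bench. Three grey plastic inserts lie in it side by side, 80 mm apart centre to centre along tray x, all long along tray y; which insert is in which of the three positions changes.
- large_pocket_floor (a point): Large pocket for the block plane: fixed grey rectangular insert in the tray, inside 65 (x) x 180 (y) mm, with a 4 mm wide lip standing 5 mm above its floor all round. The point is at the middle of the pocket's floor, 10 mm above the bench; y along its length. Either way round is right.
- small_pocket_floor (a point): Small pocket for the tape measure: fixed grey rectangular insert in the tray, inside 56 (x) x 118 (y) mm, with a 4 mm wide lip standing 5 mm above its floor all round. The point is at the middle of the pocket's floor, 10 mm above the bench; y along its length. Either way round is right.
- pencil_rest_floor (a point): Rest for the pencil: fixed grey insert with two crossbars, 12 mm wide, 84 mm apart centre to centre along y, each with a notch 28 mm wide (x) between cheeks 7 mm high. The pencil lies along y in both notches, either way round, on edge or flat. The point is midway between the notches, level with the bar tops, 22 mm above the bench; between the bars 12 mm of free depth for fingertips.

How it is judged (in metres and radians):
At the end, for the whole second after the job is handed in: Plane upright in the large pocket, tape measure upright in the small one, pencil level on both bars of its rest: each centred within 15 mm, along its place (plane 0.2, others 0.25 rad, either way round), released, at rest; marker and sanding block within 20 mm of their start (horizontal distance between plane_center and large_pocket_floor below 0.015 m and z of plane_center in the frame of large_pocket_floor between 0.022 and 0.031 m and angle between the y axis of plane_center and the y axis of large_pocket_floor, either way round below 0.2 rad and angle between each of plane_center, tape_rule_center's own z axis and vertical below 0.1 rad and horizontal distance between tape_rule_center and small_pocket_floor below 0.015 m and z of tape_rule_center in the frame of small_pocket_floor between 0.027 and 0.036 m and angle between the y axis of tape_rule_center and the y axis of small_pocket_floor, either way round below 0.25 rad and horizontal distance between flat_pencil_center and pencil_rest_floor below 0.015 m and z of flat_pencil_center in the frame of pencil_rest_floor between 0.001 and 0.01 m and angle between the y axis of flat_pencil_center and the y axis of pencil_rest_floor, either way round below 0.25 rad and angle between flat_pencil_center's own y axis and vertical above 1.5 rad and linear speed of each of plane, tape_rule, flat_pencil below 0.02 m/s and distance of each of marker_pen_center, sander_center from where it was at the start of the episode below 0.02 m); the robot touches nothing.
It fails at once if the marker pen is pushed or carried off (moved more than 20 mm) (distance of marker_pen_center from where it was at the start of the episode above 0.02 m).
It fails at once if the sanding block is pushed or carried off (moved more than 20 mm) (distance of sander_center from where it was at the start of the episode above 0.02 m).
It also fails if it takes over 77 s, if anything falls off the work surface, if the arm or the gripper's body presses on something with over 40 N, if the wrist force passes 120 N, or if a joint passes its speed limit or range.

### The arm

A 7-joint arm with a two-finger parallel gripper is mounted at the origin on a cart in front of the work surface, level with it; the furniture and walls round the work are solid. World frame = base frame: x ahead of the robot, y to its left, z up, the work surface at z = 0. Lengths are in mm, angles in rad, forces in N, time in s.
With the tool pointing down it reaches from about 400 to 850 mm from the base axis. Payload 10.4 kg.
Tool frame: the origin (TCP) lies between the finger pads; the fingertips stand 22 mm ahead of it and the grasp point (between the pads) lies 3 mm ahead of it; z points along the fingers, y is the line along which they close (so a half turn about z gives the same grasp; the last joint's range is limited). The gripper opens to 87 mm and grips with 3 to 60 N. Pads are 19 mm wide; open, the fingers measure 117 mm over their backs; the gripper's body (75 mm by 190 mm) begins 51 mm behind the grasp point.
Start: joints at [1.16, 0.332, -0.065, 1.46, 0.022, 1.35, -0.088], TCP at [236.367, -578.602, 244.576] pointing down, gripper open.
Joint ranges: [-2.6, 2.6], [-0.5, 2.12], [-1.47, 1.34], [0.16, 2.42], [-1.27, 4.41], [0.06, 2.06], [-2.6, 2.6]. Speed limits (rad/s): [2.22, 2.22, 2.79, 2.79, 3.14, 3.14, 3.14].

### API

Orientations are given as a rotation vector (axis times angle).
In Python, from station import sense, read_camera, manip, trace gives the robot as it stands.
- The arm moves only by the tool drive_tool, never from a script. Its argument "commands" is a list of rows, each a list of 5 numbers: the closure in counts, from 0 (fully open) to 255 (shut), then the shift along the tool's x, y, z in m, then the turn about the tool's z in rad. A call has 1 to 10 rows; each row is the pose to reach, as a shift and turn from the pose commanded when the call began, along the tool's axes at that moment; what a row does not reach only later rows make up. A row lasts 1/8 s, in which the tool goes at most 62.5 mm and 10.7 degrees, less where a joint would pass 70% of its speed; a pose out of reach is approached as far as the arm can. A call with a gripper value outside its range is refused whole. The fingers move at their own pace and stop on an object; "newtons" is the grip in N (left out, the last holds). Time passes only in rows, so rows that repeat a pose let the fingers close. It gives the time, the measured TCP pose, the force, the opening and the grip force at its end, in the units of the state.
- sense(): the state, without advancing time (a new reading comes with each control period).
- read_camera(name): name is "scene" or "top" or "wrist"; returns a dict with "img" (384x512x3 uint8, blue, green, red), "vertical_fov" (degrees; the focal length in pixels is half the picture's height over the tangent of half this angle, whatever the lens; pixels are square), "cx", "cy" (the principal point, pixels), "rvec" (rotation vector, rad) and "tvec" (3), from world to camera coordinates, as OpenCV has them. Camera axes: x right, y down, z forward; pixel columns grow to the right and rows downward; lengths in mm; the calibration is good to about 2 mm. A picture is of the moment at which its call begins. There is no depth.
- manip.finish_job(): hands the job in; it is judged then, once.
Trained networks look in a picture, given as the dict that the camera call returned (one of the last four; its "shot" number tells which), for a name from the list of things; names that differ only in an ending like _2 or _b are one class to them, and where a whole thing is asked for, a point or a joint stands for the part that bears it (a point fixed in the world has none). Each returns a list of dicts, best first, with "p" (0 to 1); they miss things now and then, are a little off and sometimes report something else, mostly with a low value. They report only what shows in the picture. A call takes as long as a camera call.
- trace(picture, thing): "pixels" (384x512 bool, what is visible of it) and "centre" ([row, column] in pixels, amid what is visible of it).
The state is a dict: "time_s": time; "joints": joint angles; "qvel": joint speeds; "effort": joint torques, N m; "eef_pos": TCP position; "eef_rot": TCP orientation; "ft_force": force on the tool from outside, world axes, zero at the start; "ft_torque": the same for the moment, N m; "opening": finger opening in mm; "grip_force": force on a finger pad.
Only numpy, scipy, OpenCV 4.12 (cv2) and the standard library are available. Lean on these libraries where they do the work, as an engineer would, in place of code of your own. Each camera call takes 0.05 s, during which the arm holds its last target. There are 200 camera calls.

## Working session

There is one attempt and no reset: what is moved stays moved. The work goes in short steps, Python scripts to look and compute and a tool call to move; the robot and the scene stay as the last step left them, time stands still between calls to the robot, and variables do not carry over. Pictures are saved under pics/ and viewed, at most 14 in all, crops included, and the job is handed in when it is done.

Besides the shell and the picture viewer there is one more tool, called after "Request:" by a JSON object that holds its "op" and its "data", one argument or row to a line. drive_tool: Moves the arm, as the interface text tells. Its arguments: {"type":"object","properties":{"commands":{"type":"array","items":{"type":"array","items":{"type":"number"}}},"newtons":{"type":"number"}},"required":["commands"]}

```bash
mkdir -p pics; cat > h.py <<'E'
import numpy as np, cv2
from station import sense, read_camera, manip, trace
def ray(p,uv,z):
    f=p["img"].shape[0]/2/np.tan(np.radians(p["vertical_fov"])/2)
    R=cv2.Rodrigues(np.array(p["rvec"],float))[0];t=np.array(p["tvec"],float).ravel()
    uv=np.atleast_2d(np.array(uv,float))
    d=np.c_[(uv[:,0]-p["cx"])/f,(uv[:,1]-p["cy"])/f,np.ones(len(uv))]@R
    c=-R.T@t
    return c+d*((z-c[2])/d[:,2])[:,None]
def rect(p,px,z):
    ys,xs=np.nonzero(px); w=ray(p,np.c_[xs,ys],z)[:,:2]
    r=cv2.minAreaRect(w.astype(np.float32))
    (c,s,a)=r
    if s[0]<s[1]: a+=90
    a=(a+90)%180-90
    return np.round(c,1),np.round(sorted(s),1),round(a,1)
E
cat > a.py <<'E'
from h import *
s=sense();print(s["time_s"],s["eef_pos"],s["eef_rot"],s["opening"])
for n in("top","scene"):
    p=read_camera(n);cv2.imwrite(f"pics/{n}1.png",p["img"])
    R=cv2.Rodrigues(np.array(p["rvec"],float))[0];print(n,p["vertical_fov"],-R.T@np.array(p["tvec"]).ravel())
    if n=="scene":continue
    for t,z in(("plane_center",27),("tape_rule_center",60),("flat_pencil_center",13),("marker_pen_center",10),("sander_center",36),("tray_center",12),("large_pocket_floor",15),("small_pocket_floor",15),("pencil_rest_floor",25)):
        for d in trace(p,t)[:2]:
            print(t,round(d["p"],2),np.round(d["centre"]),d["pixels"].sum(),*rect(p,d["pixels"],z))
E
python3 a.py
```

```text
0.0 [ 236.23366582 -578.2360233   243.73377253] [-3.08128942e+00 -6.05159979e-01  5.26684563e-04] 87.08206858410423
top 52.71254921128849 [447.02824276  82.90103302 990.47912773]
plane_center 0.57 [143. 270.] 1160 [678.4  53.2] [ 51.1 158.7] 84.5
tape_rule_center 0.84 [248. 356.] 563 [ 419.6 -144.3] [39.7 93.4] -81.5
tape_rule_center 0.55 [143. 272.] 1021 [670.   52.7] [ 47.7 145.5] 83.8
flat_pencil_center 0.65 [245. 270.] 167 [427.   51.6] [  8.  140.3] -77.2
marker_pen_center 0.73 [191. 268.] 274 [554.4  57.7] [ 16.1 119.8] 69.8
marker_pen_center 0.62 [182. 164.] 1219 [587.7 331.3] [ 50.4 169.2] -77.5
sander_center 0.92 [117. 214.] 1082 [737.1 205.9] [ 67.  111.5] 71.9
tray_center 0.83 [194. 166.] 3472 [509.4 312.5] [211.4 253.9] 13.4
tray_center 0.35 [238. 176.] 2160 [431.5 294.9] [ 73.5 189.2] -76.6
large_pocket_floor 0.82 [240. 176.] 2223 [431.3 295. ] [ 74.4 191.9] -75.7
large_pocket_floor 0.37 [191. 271.] 320 [553.5  58. ] [ 19.3 120.7] 71.0
pencil_rest_floor 0.73 [179. 166.] 1319 [584.2 328.2] [ 53.7 167.8] -77.4
scene 45.26393324763552 [ 203.36281379 -445.74606236  891.86207158]
```

```bash
python3 -c "
import cv2
i=cv2.imread('pics/top1.png');cv2.imwrite('pics/t1.png',cv2.resize(i[80:300,110:400],None,fx=2.7,fy=2.7,interpolation=2))"
```

```text
(no output)
```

View pics/t1.png

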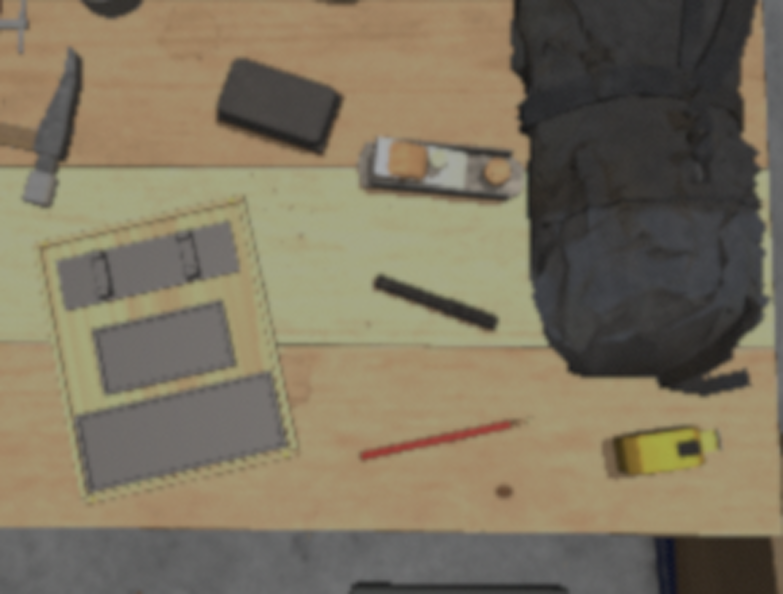

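View pics/scene1.png

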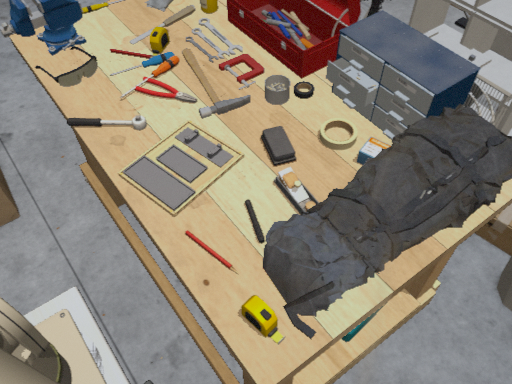

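The top picture shows the tray on the left, with the pencil rest farthest from the robot, the small pocket in the middle and the large pocket nearest. The plane is at px (270,143), the marker at (268,191), the pencil at (270,245) and the tape at (356,248) with its hook towards -y. A dark bag lies just beyond the tape and beside the plane. The traces fit the given sizes, and the false hits (p below 0.65) can be ruled out.

Request:
{"op": "drive_tool", "data": {
  "commands": [
    [0,0.338,-0.345,0.044,-1.33],
    [0,0.338,-0.345,0.044,-1.33],
    [0,0.338,-0.345,0.044,-1.33],
    [0,0.338,-0.345,0.044,-1.33],
    [0,0.338,-0.345,0.044,-1.33],
    [0,0.338,-0.345,0.044,-1.33],
    [0,0.338,-0.345,0.044,-1.33],
    [0,0.338,-0.345,0.044,-1.33],
    [0,0.338,-0.345,0.044,-1.33],
    [0,0.338,-0.345,0.044,-1.33]
  ]
}}

```text
time_s: 1.8
eef_pos: [418.6, -132.0, 200.6]
eef_rot: [2.053, 2.378, -0.001]
ft_force: [-0.1, -0.9, -0.7]
opening: 87.0
grip_force: 0.0
```

```bash
cat >> h.py <<'E'
from scipy.spatial.transform import Rotation as Ro
def go(x,y,z,yaw=None):
    "print tool-frame shift (m) and turn to reach world x,y,z with tool y at yaw deg"
    s=sense();R=Ro.from_rotvec(s["eef_rot"]).as_matrix()
    cur=np.degrees(np.arctan2(R[1,1],R[0,1]))
    d=R.T@(np.array([x,y,z])-s["eef_pos"])/1000
    t=0 if yaw is None else -np.radians((yaw-cur+180)%360-180)
    print("t",s["time_s"],"pos",np.round(s["eef_pos"],1),"yaw",round(cur,1),"-> shift",np.round(d,4),"turn",round(t,3),"tilt",np.round(R[2,:2],3))
E
cat > w.py <<'E'
from h import *; import sys
p=read_camera("wrist");cv2.imwrite(f"pics/{sys.argv[1]}.png",p["img"])
for a in sys.argv[2:]:
    t,z=a.split(":")
    for d in trace(p,t)[:2]: print(t,round(d["p"],2),np.round(d["centre"]),*rect(p,d["pixels"],float(z)))
R=cv2.Rodrigues(np.array(p["rvec"],float))[0];print("cam",np.round(-R.T@np.array(p["tvec"]).ravel()))
go(418,-131,41,8.5)
E
python3 w.py w1 tape_rule_center:60
```

```text
tape_rule_center 0.88 [195. 245.] [ 417.1 -141. ] [35.  81.2] -81.6
cam [408. -68. 341.]
t 1.9 pos [ 418.5 -132.6  200.6] yaw 8.3 -> shift [ 0.0017 -0.0002  0.1596] turn -0.004 tilt [-0.  0.]
```

View pics/w1.png

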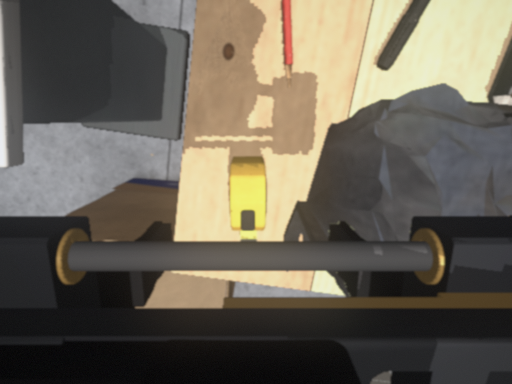

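The wrist view shows the tape case at px (248,195), with the bag's edge close by at col ~310. I'll go part way down and check the clearance to the bag.

Request:
{"op": "drive_tool", "data": {
  "commands": [
    [0,-0.005,-0.001,0.06,0],
    [0,-0.005,-0.001,0.105,0],
    [0,-0.005,-0.001,0.105,0],
    [0,-0.005,-0.001,0.105,0]
  ]
}}

```text
time_s: 2.4
eef_pos: [419.4, -137.2, 97.2]
eef_rot: [2.052, 2.376, 0.001]
ft_force: [-0.1, -0.4, 0.9]
opening: 87.1
grip_force: 0.0
```

```bash
python3 - <<'E'
from h import *
p=read_camera("scene");i=p["img"];cv2.imwrite("pics/s2.png",cv2.resize(i[180:384,170:430],None,fx=2.9,fy=2.9))
go(417,-137,51,8.4)
E
```

```text
t 2.45 pos [ 419.8 -137.2   97.6] yaw 8.4 -> shift [ 0.0007 -0.0028  0.0466] turn -0.0 tilt [-0.002  0.002]
```

View pics/s2.png

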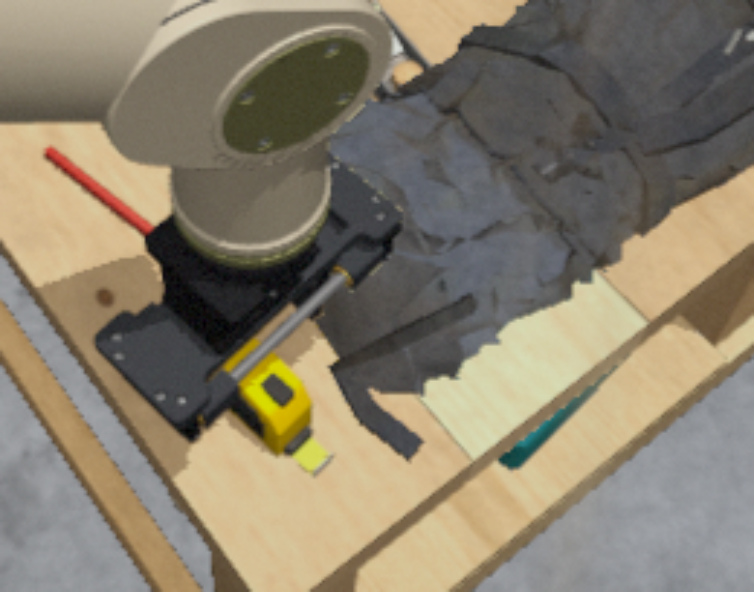

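Bag is low at its edge there. I'll go down slowly and watch the force.

Request:
{"op": "drive_tool", "data": {
  "commands": [
    [0,0,-0.002,0.008,0],
    [0,0,-0.002,0.016,0],
    [0,0,-0.002,0.022,0],
    [0,0,-0.002,0.026,0],
    [0,0,-0.002,0.026,0]
  ]
}}

```text
time_s: 3.08
eef_pos: [416.4, -136.6, 69.2]
eef_rot: [-2.052, -2.378, 0.0]
ft_force: [0.0, 0.3, -0.2]
opening: 87.3
grip_force: 0.0
```

Request:
{"op": "drive_tool", "data": {
  "commands": [
    [0,0,0,0.004,0],
    [0,0,0,0.008,0],
    [0,0,0,0.012,0],
    [0,0,0,0.012,0]
  ]
}}

```text
time_s: 3.58
eef_pos: [416.3, -136.7, 57.2]
eef_rot: [-2.052, -2.378, 0.0]
ft_force: [-0.1, -0.2, -0.0]
opening: 87.0
grip_force: 0.0
```

Request:
{"op": "drive_tool", "data": {
  "commands": [
    [0,0,0,0.004,0],
    [0,0,0,0.008,0],
    [0,0,0,0.009,0],
    [255,0,0,0.009,0],
    [255,0,0,0.009,0],
    [255,0,0,0.009,0],
    [255,0,0,0.009,0],
    [255,0,0,0.009,0],
    [255,0,0,0.009,0],
    [255,0,0,0.009,0]
  ],
  "newtons": 35
}}

```text
time_s: 4.82
eef_pos: [416.7, -136.8, 48.6]
eef_rot: [2.052, 2.378, 0.0]
ft_force: [1.9, -0.3, -0.3]
opening: 34.1
grip_force: 34.9
```

Request:
{"op": "drive_tool", "data": {
  "commands": [
    [255,0,0,-0.05,0],
    [255,0,0,-0.1,0],
    [255,0,0,-0.13,0],
    [255,0,0,-0.13,0]
  ]
}}

```text
time_s: 5.32
eef_pos: [417.4, -137.1, 180.0]
eef_rot: [2.05, 2.376, 0.001]
ft_force: [-0.5, 1.0, -4.5]
opening: 34.1
grip_force: 34.9
```

```bash
python3 -c "
from h import *
go(506,328,178,13.4)"
```

```text
t 5.325 pos [ 417.4 -137.1  180. ] yaw 8.4 -> shift [0.4472 0.1556 0.0014] turn -0.087 tilt [-0.002  0.003]
```

Request:
{"op": "drive_tool", "data": {
  "commands": [
    [255,0.447,0.156,0,-0.087],
    [255,0.447,0.156,0,-0.087],
    [255,0.447,0.156,0,-0.087],
    [255,0.447,0.156,0,-0.087],
    [255,0.447,0.156,0,-0.087],
    [255,0.447,0.156,0,-0.087],
    [255,0.447,0.156,0,-0.087],
    [255,0.447,0.156,0,-0.087],
    [255,0.447,0.156,0,-0.087],
    [255,0.447,0.156,0,-0.087]
  ]
}}

```text
time_s: 6.58
eef_pos: [504.8, 327.4, 176.6]
eef_rot: [-1.946, -2.465, 0.004]
ft_force: [0.7, -0.5, -3.3]
opening: 33.7
grip_force: 34.9
```

```bash
python3 w.py w2 tape_rule_center:192 small_pocket_floor:15 tray_center:12 large_pocket_floor:15 pencil_rest_floor:25; python3 -c "
from h import *
go(506,328,178,13.4)"
```

```text
tape_rule_center 0.69 [224. 249.] [500.6 340.7] [33.5 54.1] -76.5
small_pocket_floor 0.64 [156. 249.] [498.1 352. ] [50.7 64.4] 12.6
tray_center 0.71 [126. 287.] [498.3 348.5] [135.3 253.4] 13.4
tray_center 0.61 [156. 251.] [498.5 349.7] [52.4 64.3] 13.4
large_pocket_floor 0.96 [162. 171.] [424.2 319.9] [ 74.5 138.5] -77.0
pencil_rest_floor 0.76 [165. 330.] [576.9 353.7] [ 51.1 124.8] -75.9
pencil_rest_floor 0.53 [223. 247.] [515.4 274.3] [ 77.9 128.1] -75.7
cam [489. 391. 317.]
t 6.875 pos [505.7 327.4 178.6] yaw 13.3 -> shift [-0.4257 -0.1911  0.1378] turn 0.084 tilt [-0.001  0.   ]
t 6.875 pos [505.7 327.4 178.6] yaw 13.3 -> shift [0.0006 0.0004 0.0006] turn -0.001 tilt [-0.001  0.   ]
```

View pics/w2.png

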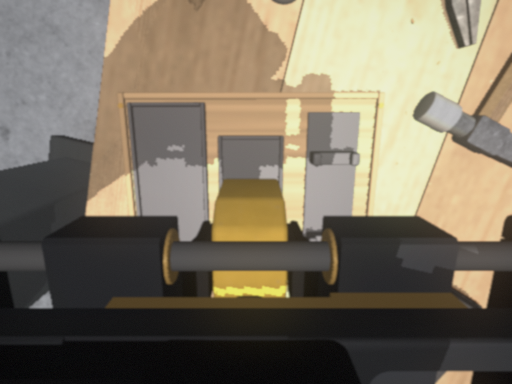

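The tape hangs straight above the small pocket, with its +y end at px (250,180). The pocket's far lip is at row ~136 and the tray rim at row ~94. Next I work out the offsets along the length.

```bash
python3 - <<'E'
from h import *
p=read_camera("wrist");s=sense();R=Ro.from_rotvec(s["eef_rot"]).as_matrix()
print("f",192/np.tan(np.radians(p["vertical_fov"])/2),p["cx"],p["cy"])
def rel(uv,z): return np.round(R.T@(ray(p,uv,z)[0]-s["eef_pos"]),1)
print("back end",[rel((250,180),z) for z in(130,150,170)])
for n,uv,z in(("outer far lip",(251,136),15),("lipL",(220,170),15),("lipR",(282,170),15),("tray far L",(122,94),12),("tray far R",(382,94),12)): print(n,rel(uv,z),np.round(ray(p,uv,z)[0],1))
print("c",np.round(R.T@(np.array([509.4,312.5,15])-s["eef_pos"]),1))
E
```

```text
f 310.0832979822743 249.85725608042 195.56250072470888
back end [array([27.8, -0.6, 48.6]), array([31.7, -0.6, 28.6]), array([35.6, -0.6,  8.6])]
outer far lip [ 48.3   0.4 163.6] [495.  374.6  15. ]
lipL [ 15.3 -30.2 163.6] [472.8 335.4  15. ]
lipR [ 15.3  31.1 163.7] [532.5 349.6  15. ]
tray far L [  87.1 -121.1  166.6] [367.8 384.2  12. ]
tray far R [ 87.1 123.8 166.7] [606.1 440.9  12. ]
c [-1.540e+01  1.000e-01  1.637e+02]
```

Request:
{"op": "drive_tool", "data": {
  "commands": [
    [255,0.003,0.001,0.05,0],
    [255,0.003,0.001,0.09,0],
    [255,0.003,0.001,0.105,0],
    [255,0.003,0.001,0.112,0],
    [255,0.003,0.001,0.117,0],
    [255,0.003,0.001,0.119,0],
    [255,0.003,0.001,0.119,0]
  ]
}}

```text
time_s: 7.8
eef_pos: [506.0, 331.6, 60.1]
eef_rot: [1.947, 2.465, 0.001]
ft_force: [0.1, -0.3, -2.6]
opening: 33.8
grip_force: 34.9
```

Now release, rise, and then head for the pencil.

Request:
{"op": "drive_tool", "data": {
  "commands": [
    [255,0,0,0.0015,0],
    [150,0,0,0.0015,0],
    [90,0,0,0.0015,0],
    [60,0,0,0.0015,0],
    [60,0,0,0.0015,0],
    [60,0,0,-0.05,0],
    [60,0,0,-0.1,0],
    [60,0,0,-0.12,0],
    [60,0,0,-0.12,0]
  ]
}}

```text
time_s: 8.93
eef_pos: [506.2, 331.7, 180.5]
eef_rot: [1.946, 2.464, 0.003]
ft_force: [0.7, 0.6, -0.7]
opening: 66.4
grip_force: 0.0
```

```bash
python3 -c "
from h import *
p=read_camera('wrist')
for d in trace(p,'tape_rule_center')[:1]: print(d['p'],rect(p,d['pixels'],70),rect(p,d['pixels'],20))
cv2.imwrite('pics/w3.png',p['img'])
go(427,52,180,12.8)"
```

```text
0.85 (array([505.9, 330.5]), array([35.7, 73.5]), -76.2) (array([509.1, 317.8]), array([42.8, 88.1]), -76.2)
t 9.025 pos [505.3 330.8 178.1] yaw 13.4 -> shift [-0.253  -0.1408 -0.0015] turn 0.01 tilt [-0.001 -0.002]
```

View pics/w3.png

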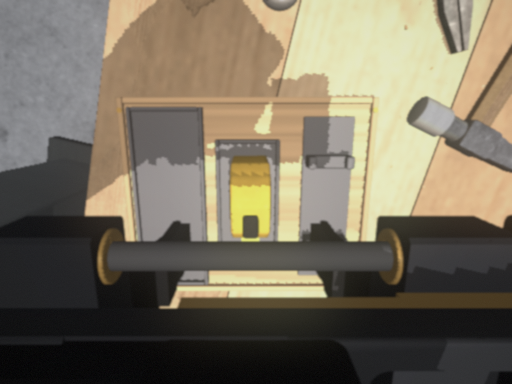

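The tape stands inside the small pocket lips, at px (250,195). Now the pencil.

Request:
{"op": "drive_tool", "data": {
  "commands": [
    [60,-0.26,-0.139,0,0.01],
    [60,-0.26,-0.139,0,0.01],
    [60,-0.26,-0.139,0,0.01],
    [60,-0.26,-0.139,0,0.01],
    [60,-0.26,-0.139,0,0.01],
    [60,-0.26,-0.139,0,0.01],
    [60,-0.26,-0.139,0.04,0.01],
    [60,-0.26,-0.139,0.08,0.01],
    [60,-0.26,-0.139,0.08,0.01],
    [60,-0.26,-0.139,0.08,0.01]
  ]
}}

```text
time_s: 10.28
eef_pos: [431.1, 47.0, 100.3]
eef_rot: [-1.958, -2.456, -0.001]
ft_force: [-0.0, 0.1, -0.2]
opening: 66.5
grip_force: 0.0
```

```bash
python3 - <<'E'
from h import *
s=sense();R=Ro.from_rotvec(s["eef_rot"]).as_matrix()
p=read_camera('wrist');cv2.imwrite('pics/w4.png',p['img'])
for d in trace(p,'flat_pencil_center')[:1]:
    print(d['p'],*rect(p,d['pixels'],13))
    ys,xs=np.nonzero(d['pixels'])
    print(xs.min(),xs.max(),ys.min(),ys.max())
    w=(ray(p,np.c_[xs,ys],13)-s["eef_pos"])@R
    print(w.min(0),w.max(0))
    for lo in(0,40,80): 
        k=(w[:,0]>lo)&(w[:,0]<lo+40); print(lo,np.round(w[k].mean(0),1) if k.any() else None)
go(429,41,24,12.8)
E
```

```text
0.58 [425.2  49.6] [  8.9 157. ] -77.6
238 250 93 294
[-74.75024925  -9.51725723  87.24500809] [82.18869755 -0.58549847 87.36818781]
0 [20.5 -5.1 87.3]
40 [60.4 -4.8 87.4]
80 [81.1 -4.8 87.4]
t 10.375 pos [431.7  46.6 100.9] yaw 12.9 -> shift [-0.0048 -0.0041  0.0769] turn 0.001 tilt [-0.001  0.002]
```

View pics/w4.png

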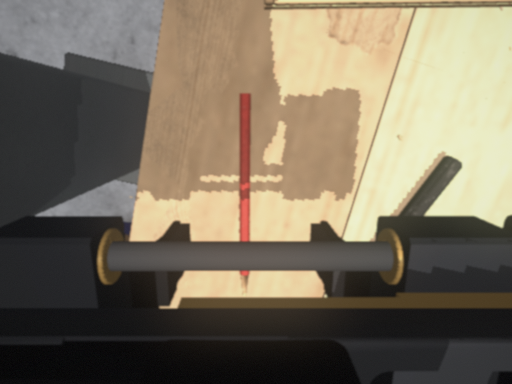

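The pencil lies along the tool x axis at col ~245, between rows 93 and 290. Its centre is about 1 mm ahead of the TCP and 5 mm to the left.

Request:
{"op": "drive_tool", "data": {
  "commands": [
    [60,0.001,-0.005,0.04,0.01],
    [60,0.001,-0.005,0.066,0.01],
    [60,0.001,-0.005,0.073,0.01],
    [60,0.001,-0.005,0.0765,0.01],
    [60,0.001,-0.005,0.0765,0.01],
    [255,0.001,-0.005,0.0765,0.01],
    [255,0.001,-0.005,0.0765,0.01],
    [255,0.001,-0.005,0.0765,0.01],
    [255,0.001,-0.005,0.0765,0.01],
    [255,0.001,-0.005,0.0765,0.01]
  ],
  "newtons": 15
}}

```text
time_s: 11.62
eef_pos: [425.6, 46.1, 23.0]
eef_rot: [1.971, 2.446, -0.0]
ft_force: [-0.5, -0.3, 0.9]
opening: 24.5
grip_force: 0.0
```

Request:
{"op": "drive_tool", "data": {
  "commands": [
    [255,0,0,0,0],
    [255,0,0,0,0],
    [255,0,0,0,0],
    [255,0,0,-0.01,0],
    [255,0,0,-0.06,0],
    [255,0,0,-0.1,0],
    [255,0,0,-0.1,0]
  ]
}}

```text
time_s: 12.5
eef_pos: [427.6, 46.3, 126.1]
eef_rot: [1.968, 2.442, 0.004]
ft_force: [0.7, -0.0, 0.3]
opening: 7.8
grip_force: 15.0
```

```bash
python3 -c "
from h import *
go(586,330.5,123,13.4)"
```

```text
t 12.5 pos [427.6  46.3 126.1] yaw 12.3 -> shift [0.2441 0.2151 0.0037] turn -0.02 tilt [-0.003  0.005]
```

Request:
{"op": "drive_tool", "data": {
  "commands": [
    [255,0.244,0.216,0,-0.02],
    [255,0.244,0.216,0,-0.02],
    [255,0.244,0.216,0,-0.02],
    [255,0.244,0.216,0,-0.02],
    [255,0.244,0.216,0,-0.02],
    [255,0.244,0.216,0,-0.02],
    [255,0.244,0.216,0,-0.02],
    [255,0.244,0.216,0,-0.02],
    [255,0.244,0.216,0,-0.02]
  ]
}}

```text
time_s: 13.62
eef_pos: [585.2, 328.6, 123.3]
eef_rot: [1.948, 2.463, -0.001]
ft_force: [1.1, 0.1, -0.1]
opening: 8.0
grip_force: 15.0
```

```bash
python3 - <<'E'
from h import *
s=sense();R=Ro.from_rotvec(s["eef_rot"]).as_matrix()
p=read_camera('wrist');cv2.imwrite('pics/w5.png',p['img'])
for t,z in(('flat_pencil_center',s["eef_pos"][2]-11),('pencil_rest_floor',14)):
  for d in trace(p,t)[:1]:
    ys,xs=np.nonzero(d['pixels']);w=(ray(p,np.c_[xs,ys],z)-s["eef_pos"])@R
    print(t,d['p'],np.round(w.min(0),1),np.round(w.max(0),1),*rect(p,d['pixels'],z))
print("c",R.T@(np.array([587,331,22])-s["eef_pos"]))
go(587,331,45.5,13.4)
E
```

```text
pencil_rest_floor 0.72 [-76.4 -24.1 109.2] [ 88.3  25.8 109.4] [584.8 334.4] [ 49.8 164.7] -76.6
c [  2.1042777    2.22809533 101.3208495 ]
t 13.775 pos [585.1 329.4 123.4] yaw 13.3 -> shift [0.0011 0.0021 0.0779] turn -0.001 tilt [-0.001  0.   ]
```

View pics/w5.png

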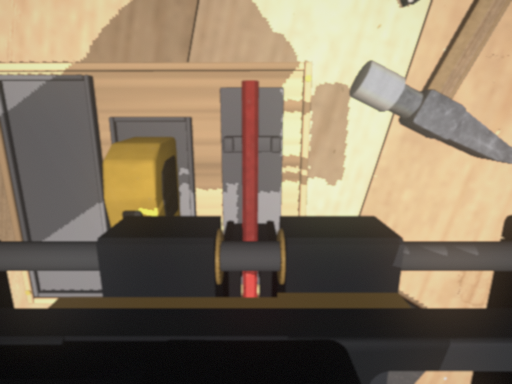

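The pencil is held straight and lines up with the rest's notches at px (250,140). I'll lower it.

Request:
{"op": "drive_tool", "data": {
  "commands": [
    [255,0.003,0.0015,0.04,0],
    [255,0.003,0.0015,0.065,0],
    [255,0.003,0.0015,0.072,0],
    [255,0.003,0.0015,0.077,0],
    [255,0.003,0.0015,0.0775,0],
    [255,0.003,0.0015,0.0775,0]
  ]
}}

```text
time_s: 14.52
eef_pos: [586.1, 334.0, 46.5]
eef_rot: [1.947, 2.465, 0.002]
ft_force: [-0.2, 0.5, 0.6]
opening: 8.1
grip_force: 15.0
```

Request:
{"op": "drive_tool", "data": {
  "commands": [
    [200,0,0,0,0],
    [170,0,0,0,0],
    [160,0,0,0,0],
    [160,0,0,0,0],
    [160,0,0,-0.02,0],
    [160,0,0,-0.06,0],
    [160,0,0,-0.11,0],
    [0,0,0,-0.14,0],
    [0,0,0,-0.14,0]
  ]
}}

```text
time_s: 15.65
eef_pos: [586.5, 334.9, 190.0]
eef_rot: [1.945, 2.464, 0.008]
ft_force: [0.6, 0.3, -0.2]
opening: 45.5
grip_force: 0.0
```

```bash
python3 - <<'E'
from h import *
s=sense();R=Ro.from_rotvec(s["eef_rot"]).as_matrix()
p=read_camera('wrist');cv2.imwrite('pics/w6.png',p['img'])
for t,z in(('flat_pencil_center',30),('pencil_rest_floor',14)):
  for d in trace(p,t)[:1]:
    ys,xs=np.nonzero(d['pixels']);w=(ray(p,np.c_[xs,ys],z)-s["eef_pos"])@R
    print(t,d['p'],np.round(w.min(0),1),np.round(w.max(0),1),*rect(p,d['pixels'],z))
go(677,52,180,-5.8)
E
```

```text
pencil_rest_floor 0.93 [-64.7 -28.8 175.8] [ 82.4  22.3 176.3] [581.9 343.4] [ 51.  147.2] -77.1
t 15.8 pos [585.5 333.4 185.3] yaw 13.4 -> shift [-0.295   0.0238  0.0055] turn 0.335 tilt [-0.001 -0.   ]
```

View pics/w6.png

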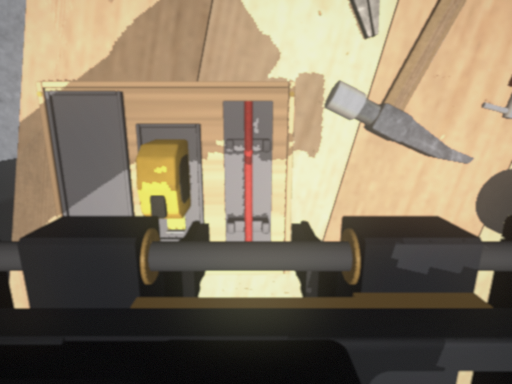

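The pencil sits in both notches at px (248,146) and (248,222). Now the plane.

Request:
{"op": "drive_tool", "data": {
  "commands": [
    [0,-0.295,0.024,0.005,0.335],
    [0,-0.295,0.024,0.005,0.335],
    [0,-0.295,0.024,0.005,0.335],
    [0,-0.295,0.024,0.005,0.335],
    [0,-0.295,0.024,0.005,0.335],
    [0,-0.295,0.024,0.005,0.335],
    [0,-0.295,0.024,0.005,0.335],
    [0,-0.295,0.024,0.005,0.335]
  ]
}}

```text
time_s: 16.8
eef_pos: [676.9, 54.2, 180.3]
eef_rot: [-2.327, -2.109, 0.0]
ft_force: [0.3, 0.9, -0.2]
opening: 86.8
grip_force: 0.0
```

```bash
python3 - <<'E'
from h import *
s=sense();R=Ro.from_rotvec(s["eef_rot"]).as_matrix()
p=read_camera('wrist');cv2.imwrite('pics/w7.png',p['img'])
for t,z in(('plane_center',30),('plane_center',5)):
  for d in trace(p,t)[:1]:
    ys,xs=np.nonzero(d['pixels']);w=(ray(p,np.c_[xs,ys],z)-s["eef_pos"])@R
    print(t,d['p'],np.round(w.min(0),1),np.round(w.max(0),1),*rect(p,d['pixels'],z))
go(677,52,80,-5.5)
E
```

```text
plane_center 0.83 [-53.3 -21.  150.3] [ 79.1  23.8 150.4] [679.4  67. ] [ 44.7 132.4] 84.6
plane_center 0.83 [-63.4 -22.8 175.3] [ 80.3  25.9 175.4] [679.1  62.6] [ 48.5 143.8] 84.6
t 16.95 pos [677.2  53.5 180.6] yaw -5.7 -> shift [-0.0015 -0.      0.1006] turn -0.003 tilt [ 0. -0.]
```

View pics/w7.png

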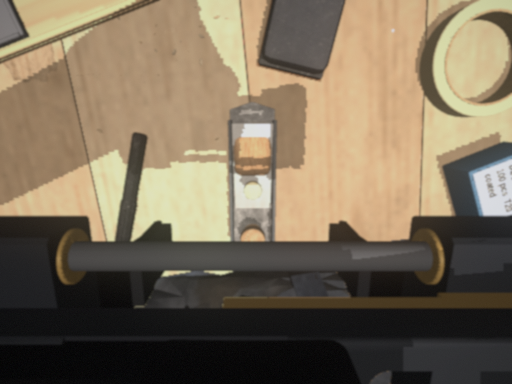

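The plane is at cols 230–275 with its far end at row 105. It lines up with the tool and its centre is about under the TCP. I'll lower and grip.

Request:
{"op": "drive_tool", "data": {
  "commands": [
    [0,0,0.001,0.05,0],
    [0,0,0.001,0.09,0],
    [0,0,0.001,0.115,0],
    [0,0,0.001,0.13,0],
    [0,0,0.001,0.14,0],
    [0,0,0.001,0.147,0],
    [0,0,0.001,0.1505,0],
    [0,0,0.001,0.1505,0]
  ]
}}

```text
time_s: 17.95
eef_pos: [678.6, 52.2, 30.3]
eef_rot: [2.331, 2.106, 0.0]
ft_force: [0.2, -0.2, -0.4]
opening: 87.3
grip_force: 0.0
```

Request:
{"op": "drive_tool", "data": {
  "commands": [
    [255,0,0,0,0],
    [255,0,0,0,0],
    [255,0,0,0,0],
    [255,0,0,0,0],
    [255,0,0,0,0],
    [255,0,0,0,0],
    [255,0,0,0,0]
  ],
  "newtons": 50
}}

```text
time_s: 18.82
eef_pos: [678.5, 52.1, 30.1]
eef_rot: [2.331, 2.106, 0.0]
ft_force: [0.6, -0.3, 0.7]
opening: 44.5
grip_force: 50.0
```

Request:
{"op": "drive_tool", "data": {
  "commands": [
    [255,0,0,-0.03,0],
    [255,0,0,-0.08,0],
    [255,0,0,-0.13,0],
    [255,0,0,-0.14,0],
    [255,0,0,-0.14,0]
  ]
}}

```text
time_s: 19.45
eef_pos: [677.8, 51.9, 168.5]
eef_rot: [-2.33, -2.106, 0.003]
ft_force: [-0.1, 0.1, -9.0]
opening: 44.3
grip_force: 50.0
```

```bash
python3 -c "
from h import *
go(431.5,294.5,170,13.4)"
```

```text
t 19.45 pos [677.8  51.9 168.5] yaw -5.8 -> shift [ 0.2166 -0.2695 -0.0013] turn -0.335 tilt [-0.001 -0.002]
```

Request:
{"op": "drive_tool", "data": {
  "commands": [
    [255,0.217,-0.27,0,-0.335],
    [255,0.217,-0.27,0,-0.335],
    [255,0.217,-0.27,0,-0.335],
    [255,0.217,-0.27,0,-0.335],
    [255,0.217,-0.27,0,-0.335],
    [255,0.217,-0.27,0,-0.335],
    [255,0.217,-0.27,0,-0.335],
    [255,0.217,-0.27,0,-0.335],
    [255,0.217,-0.27,0,-0.335],
    [255,0.217,-0.27,0,-0.335]
  ]
}}

```text
time_s: 20.7
eef_pos: [432.2, 294.5, 169.6]
eef_rot: [-1.949, -2.464, 0.001]
ft_force: [0.6, -0.3, -7.2]
opening: 44.8
grip_force: 50.0
```

```bash
python3 - <<'E'
from h import *
s=sense();R=Ro.from_rotvec(s["eef_rot"]).as_matrix()
p=read_camera('wrist');cv2.imwrite('pics/w8.png',p['img'])
for t,z in(('plane_center',s["eef_pos"][2]-25),('large_pocket_floor',15)):
  for d in trace(p,t)[:1]:
    ys,xs=np.nonzero(d['pixels']);w=(ray(p,np.c_[xs,ys],z)-s["eef_pos"])@R
    print(t,d['p'],np.round(w.min(0),1),np.round(w.max(0),1),*rect(p,d['pixels'],z))
go(431.5,294.5,41,13.4)
E
```

```text
plane_center 0.75 [-37.8 -27.2  25. ] [83.2 25.8 25. ] [426.1 316.4] [ 52.8 121.1] -76.4
large_pocket_floor 0.58 [ 88.2 -37.6 154.6] [ 95.   32.9 154.6] [408.6 383.1] [ 6.8 70.5] 13.3
t 20.85 pos [431.9 295.  169.9] yaw 13.4 -> shift [-0.0004 -0.0005  0.1289] turn -0.0 tilt [-0. -0.]
```

View pics/w8.png

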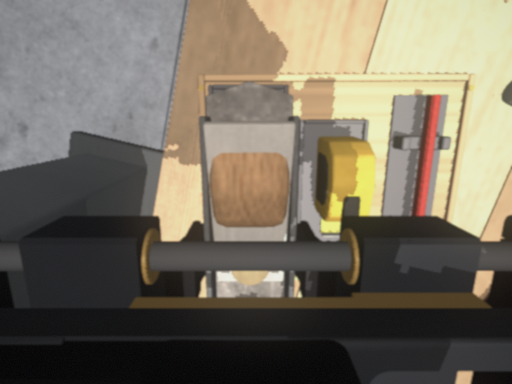

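The plane hangs above the large pocket, with its far end at row ~83, just inside the pocket's far lip. I'll shift it 1.5 mm sideways and lower it.

Request:
{"op": "drive_tool", "data": {
  "commands": [
    [255,0.001,-0.0015,0.05,0],
    [255,0.001,-0.0015,0.09,0],
    [255,0.001,-0.0015,0.11,0],
    [255,0.001,-0.0015,0.12,0],
    [255,0.001,-0.0015,0.126,0],
    [255,0.001,-0.0015,0.129,0],
    [255,0.001,-0.0015,0.129,0]
  ]
}}

```text
time_s: 21.72
eef_pos: [430.4, 296.1, 41.6]
eef_rot: [1.947, 2.465, 0.001]
ft_force: [-0.3, 0.6, -6.8]
opening: 44.8
grip_force: 50.0
```

Request:
{"op": "drive_tool", "data": {
  "commands": [
    [255,0,0,0.001,0],
    [150,0,0,0.001,0],
    [100,0,0,0.001,0],
    [85,0,0,0.001,0],
    [85,0,0,0.001,0],
    [85,0,0,-0.05,0],
    [85,0,0,-0.1,0],
    [85,0,0,-0.15,0],
    [85,0,0,-0.2,0]
  ]
}}

```text
time_s: 22.85
eef_pos: [429.8, 296.0, 242.9]
eef_rot: [1.946, 2.465, 0.001]
ft_force: [-0.1, -0.5, -0.4]
opening: 58.1
grip_force: 0.0
```

Request:
{"op": "drive_tool", "data": {
  "commands": [
    [85,-0.3,0,0,0],
    [85,-0.3,0,0,0],
    [85,-0.3,0,0,0],
    [85,-0.3,0,0,0],
    [85,-0.3,0,0,0],
    [85,-0.3,0,0,0]
  ]
}}

```text
time_s: 23.6
eef_pos: [500.0, -0.3, 240.8]
eef_rot: [1.955, 2.459, -0.001]
ft_force: [0.2, 0.9, -0.1]
opening: 58.3
grip_force: 0.0
```

```bash
sed -i 's#{n}1.png#{n}9.png#; s#"top","scene"#"top",#' a.py; python3 a.py; python3 -c "
import cv2
i=cv2.imread('pics/top9.png');cv2.imwrite('pics/t9.png',cv2.resize(i[80:300,110:400],None,fx=2.7,fy=2.7,interpolation=2))"
```

```text
23.6 [ 5.00036300e+02 -2.79634510e-01  2.40830324e+02] [ 1.95523124e+00  2.45869264e+00 -1.00386870e-03] 58.267371291166874
top 52.71254921128849 [447.02824276  82.90103302 990.47912773]
plane_center 0.96 [241. 172.] 1160 [431.6 295.1] [ 48.6 159.1] -74.7
tape_rule_center 0.82 [208. 166.] 603 [510.9 306.7] [ 40.5 102.4] -78.3
flat_pencil_center 0.65 [240. 173.] 1146 [431.4 298.5] [ 46.8 159.7] -76.7
flat_pencil_center 0.55 [177. 160.] 208 [588.7 342.1] [ 10.4 152.6] -76.6
marker_pen_center 0.7 [191. 268.] 281 [557.5  65.9] [ 18.4 105.3] 70.5
sander_center 0.97 [115. 215.] 1049 [737.1 207.1] [ 65.7 111.3] 70.3
tray_center 0.58 [196. 168.] 3574 [510.8 312.3] [211.9 255.6] 13.1
large_pocket_floor 0.76 [228. 184.] 905 [432.9 293.3] [ 73.3 187.4] -76.9
small_pocket_floor 0.87 [210. 179.] 700 [509.7 312.1] [ 67.  130.5] -76.9
pencil_rest_floor 0.74 [180. 163.] 1038 [585.6 327.6] [ 51.  166.9] -77.3
```

View pics/t9.png

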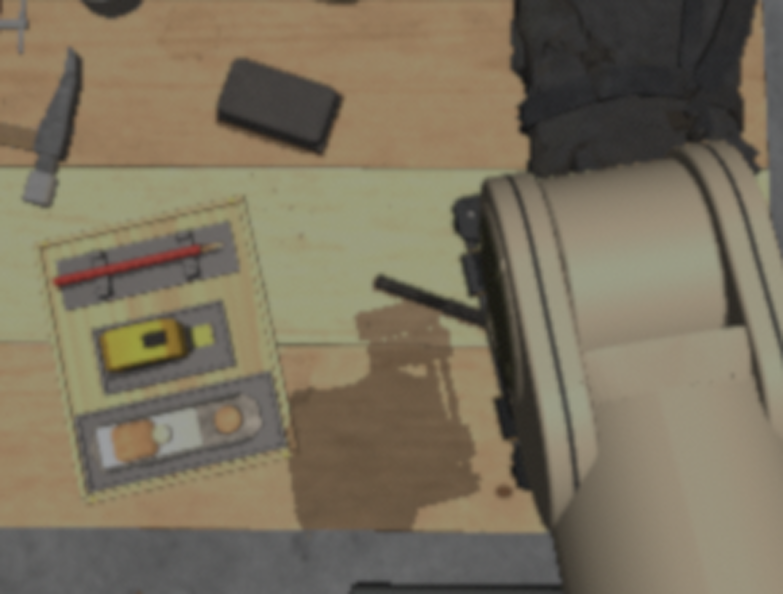

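Plane, tape and pencil are all in their places, at crop px (185,435), (155,345) and (135,265). The marker and the sanding block have not moved. The pencil looks a few mm toward its butt end, so I'll check that.

```bash
python3 - <<'E'
from h import *
p=read_camera("top")
f=lambda u,v,z: ray(p,(110+u/2.7,80+v/2.7),z)[0][:2]
b,t=f(55,282,29),f(221,246,29); l,r=f(104,276,27),f(190,256,27)
print("pencil",b,t,(b+t)/2,np.linalg.norm(b-t),"bars",(l+r)/2,np.linalg.norm(l-r))
y=np.array([-.232,.973]);print("along",((b+t)/2-(l+r)/2)@y)
E
```

```text
pencil [567.3372651  412.32812501] [601.94585685 257.79280789] [584.64156098 335.06046645] 158.3632497119195 bars [583.07042574 327.07417009] 82.42418636541922
along 7.406162984075948
```

The pencil is off centre by about 7 mm or less, against a limit of 15 mm. Handing in.

```bash
python3 -c "
from station import manip
print(manip.finish_job())"
```

```text
the job is handed in; nothing more can be done
None
```

The plane, tape measure and pencil are all packed in their places and the job is handed in at about 24 s on the robot's clock. By camera, the pencil sits up to about 7 mm off centre (limit 15 mm). The marker pen and sanding block were not touched; no verdict came back.

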